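# Wedge a projector housing apart evenly

### The job

Take the plastic wedge out of its stand and work it tip-down into the pry slots at the two ends of the projector housing's seam, from alternating ends, until the back cover has moved off by about 8 mm at both ends; never let one end get more than 5 mm ahead of the other, or the dowels bind. Exactly where the seam lies must be felt for: never press the wedge on the housing harder than about 25 N, and touch the housing with nothing but the wedge. Then stand the wedge back in its stand, let go, and leave the other things on the bench alone.

Things in the scene. Friction and masses are not known exactly. Their poses are not given: they have to be found in the camera images.
- housing: Projector housing on a base plate 145 x 170 x 8 mm bolted to the bench. Two black halves, together 110 mm (x) by 150 mm (y), 70 mm high, clamped to it: front half (two lens barrels) towards -x, back cover (ribbed) towards +x, seam plane upright along y. Origin at bench level, z up. The halves sit anywhere up to 8 mm before or behind nominal, so the seam lies at x = -8 to +8 mm: find it.
- slot_left (a point): Nominal middle of the pry slot at the seam's +y end (y = 58 mm, 70 mm above the bench), if the seam were at the housing's x = 0; really up to 8 mm off along x. Slot: open from above, 28 mm along y, over 55 mm deep, lips rounded with 2 mm radius, flat tops beside them. 2 mm below the top it is 3 mm wide, plus what the cover has moved at this end; only the +x lip moves.
- slot_right (a point): The same at the seam's -y end (y = -58 mm); the true offset along x is the same at both ends. Between the slots (y from -38 to 38 mm) a fixed bridge plate, top 76 mm above the bench, hides the seam, so the wedge goes in only at the slots. Nothing else is over 71 mm high.
- cover (a joint): How far the back cover has moved off at its +y (left) end, as an angle: 0 shut, 0.0086 rad per mm at the slot, so 8 mm is 0.069; stop at 0.105. Starts at 0 to 0.01. The end slides towards +x, turning about the other end's slot, by itself; it takes about 7 N at the slot, has no spring and stays where it is left.
- carrier (a joint): The same for the cover's -y (right) end.
- wedge: The wedge; origin at the middle of its tip, axes as at wedge_grip.
- wedge_grip (a point): Centre of the handle of the white plastic wedge (about 70 g). Handle: block 26 mm (x) by 36 mm (y), 42 mm high. Below it a blade 55 mm long, 20 mm wide (y), tapering evenly and symmetrically in x from 15 mm thick at the handle to 2 mm at the tip, which is 76 mm below this point. z points away from the tip. It starts upright in its stand, tip down, handle resting on the rim.
- stand: Grey wedge stand bolted to the bench: base 80 x 80 x 6 mm, on it a block 39 mm (x) by 46 mm (y), 62 mm high, with a pocket 19 mm (x) by 26 mm (y), open at the top, reaching down to 6 mm above the bench. Origin at bench level under the pocket's middle. The blade drops in, its width along the stand's y, until the handle rests on the rim.
- stand_top (a point): Middle of the pocket's mouth, at the rim, 62 mm above the bench. The wedge's grip point is 21 mm above it when the wedge is home.
- lens: Bystander: black camera lens standing upright, 48 mm wide, 50 mm high. Origin at the centre of its underside. Leave alone.
- camera: Bystander: black cube camera 45 mm with a lens barrel 35 mm long. Origin at the centre of the cube's underside. Leave alone.
- target_plate: Bystander: black calibration plate with white dots, 80 x 110 x 8 mm, lying flat. Leave alone.
There are look-alikes about, which are no part of the job. There is more than one size of the wedge; the job needs the middle-sized.

How it is judged:
On the way, in this order (a step that is already met when the one before it is completed fails the run):
1. one end of the cover is wedged open by more than 2 mm, with the wedge in it (value of joint any of cover, carrier above 0.0172 rad and contact force between wedge and housing above 1 N), for 0.1 s.
2. both ends are wedged open by more than 2 mm (value of joint each of cover, carrier above 0.0172 rad), for 0.1 s.
At the end, for the whole second after the job is handed in: The cover has moved off by 6 to 10.5 mm at both ends (0.0517 to 0.0905 rad), and the wedge stands upright (within 0.15 rad) in its stand, its grip point within 8 mm of the pocket's axis and within 27 mm of the mouth's middle, let go (value of joint cover between 0.0517 and 0.0905 rad and value of joint carrier between 0.0517 and 0.0905 rad and distance between wedge_grip and stand_top below 0.027 m and horizontal distance between wedge_grip and stand_top below 0.008 m and angle between wedge_grip's own z axis and vertical below 0.15 rad); the robot touches nothing.
It fails at once if one end of the cover gets more than about 6 mm ahead of the other (0.052 rad between the two joints): the dowels bind ((value of joint cover above 0.056 rad and value of joint carrier below 0.0086 rad) or (value of joint cover above 0.0647 rad and value of joint carrier below 0.0172 rad) or (value of joint cover above 0.0733 rad and value of joint carrier below 0.0259 rad) or (value of joint cover above 0.0819 rad and value of joint carrier below 0.0345 rad) or (value of joint cover above 0.0905 rad and value of joint carrier below 0.0431 rad) or (value of joint cover above 0.0991 rad and value of joint carrier below 0.0517 rad) or (value of joint carrier above 0.056 rad and value of joint cover below 0.0086 rad) or (value of joint carrier above 0.0647 rad and value of joint cover below 0.0172 rad) or (value of joint carrier above 0.0733 rad and value of joint cover below 0.0259 rad) or (value of joint carrier above 0.0819 rad and value of joint cover below 0.0345 rad) or (value of joint carrier above 0.0905 rad and value of joint cover below 0.0431 rad) or (value of joint carrier above 0.0991 rad and value of joint cover below 0.0517 rad)).
It fails at once if the wedge presses on the housing with more than 30 N (contact force between wedge and housing above 30 N).
It fails at once if the gripper or arm touches the housing or cover (contact force between any of the fingers, the arm and housing above 1 N).
It fails at once if a bystander is moved by more than 15 mm (distance of any of lens, camera, target_plate from where it was at the start of the episode above 0.015 m).
It also fails if it takes over 72 s, if anything falls off the work surface, if the arm or the gripper's body presses on something with over 40 N, if the wrist force passes 120 N, or if a joint passes its speed limit or range.

### The arm

A 7-joint arm with a two-finger parallel gripper is mounted at the origin on the work surface. World frame = base frame: x ahead of the robot, y to its left, z up, the work surface at z = 0. Lengths are in m, angles in rad, forces in N, time in s.
With the tool pointing down it reaches from about 0.425 to 0.925 m from the base axis. Payload 6.8 kg.
Tool frame: the origin (TCP) lies between the finger pads; the fingertips stand 17 mm ahead of it and the grasp point (between the pads) lies 2 mm behind it; z points along the fingers, y is the direction in which the jaws open and shut (so a half turn about z gives the same grasp; the last joint's range is limited). The gripper opens to 85 mm and grips with 20 to 120 N. Pads are 22 mm wide; open, the fingers measure 114 mm over their backs; the gripper's body (76 mm by 85 mm) begins 54 mm behind the grasp point. The pads swing forward as they close: fully open they stand 13 mm farther back than shut.
Start: joints at [-1.269, 0.477, 0.022, 1.555, -0.011, 1.109, -0.083], TCP at [0.269, 0.619, 0.248] pointing down, gripper open.
Joint ranges: [-2.96, 2.96], [-0.34, 2.1], [-1.41, 1.46], [0.24, 2.44], [-1.37, 4.51], [0.17, 1.92], [-2.96, 2.96]. Speed limits (rad/s): [2.39, 2.39, 3.14, 3.14, 3.14, 3.14, 3.14].

### API

Orientations are given as a unit quaternion [w, x, y, z].
In Python, from station import bot gives the robot as it stands. The module is installed in compiled form; this text tells all that it offers.
- The arm moves only by the tool carry_out, never from a script. Its argument "moves" is a list of rows, each a list of 3 entries, a list of its own where there are three numbers: the turn, a rotation vector about the tool's x, y, z in degrees, then the shift along the tool's x, y, z in cm, then the finger opening in cm, from 0 to 8.54. A call has 1 to 5 rows; each row is the pose to reach, as a shift and turn from the pose commanded when the call began, along the tool's axes at that moment; what a row does not reach only later rows make up. A row lasts 1/8 s, in which the tool goes at most 62.5 mm and 10.7 degrees, less where a joint would pass 70% of its speed; a pose out of reach is approached as far as the arm can. A call with a gripper value outside its range is refused whole. The fingers move at their own pace and stop on an object; "newtons" is the grip in N (left out, the last holds). Time passes only in rows, so rows that repeat a pose let the fingers close. It gives the time, the measured TCP pose, the force and the opening at its end, in the units of the state.
- bot.get_obs(): the state, without advancing time (a new reading comes with each control period).
- bot.read_camera(name): name is "scene" or "top"; returns the picture (420x560x3 uint8, red, green, blue); there is no depth.
- bot.camera_info(name): a dict with "vertical_fov" (degrees; the focal length in pixels is half the picture's height over the tangent of half this angle, whatever the lens; pixels are square), "cx", "cy" (the principal point, pixels), "k1" (the pictures are not rectified: a ray, as slopes to the right and down, at radius r is drawn at 1 + k1 r^2 times it, then the intrinsics apply), "position" and "attitude" of the camera in the world. Camera axes: x right, y up, looking along -z (the intrinsics and any distortion apply to the point x, -y, -z); pixel columns grow to the right and rows downward; lengths in m; the calibration is good to about 2 mm. A picture is of the moment at which its call begins. camera_info takes no time and is no camera call.
- bot.hand_in(): hands the job in, once; it reports no verdict.
Trained networks look in the newest picture that a camera, given by its name, has taken for a name from the list of things; names that differ only in an ending like _2 or _b are one class to them, and where a whole thing is asked for, a point or a joint stands for the part that bears it (a point fixed in the world has none). Each returns a list of dicts, best first, with "score" (0 to 1); they miss things now and then, are a little off and sometimes report something else, mostly with a low value. They report only what shows in the picture. A call takes as long as a camera call. They do not tell look-alikes from the thing itself.
- bot.silhouettes(label, camera): "region" (420x560 bool, what is visible of it) and "location" ([column, row] in pixels, amid what is visible of it).
The state is a dict: "t": time; "q": joint angles; "joint_vel": joint speeds; "joint_torque": joint torques, N m; "eef_pos": TCP position; "tool_rot": TCP orientation; "contact_force": force on the tool from outside, world axes, zero at the start; "torque": the same for the moment, N m; "gripper_width": opening from 0.0 (shut) to 1.0 (fully open).
Only numpy, scipy, OpenCV 4.12 (cv2) and the standard library are available. Lean on these libraries where they do the work, as an engineer would, in place of code of your own. Each camera call takes 0.05 s, during which the arm holds its last target. There are 200 camera calls.

## Working session

There is one attempt and no reset: what is moved stays moved. The work goes in short steps, Python scripts to look and compute and a tool call to move; the robot and the scene stay as the last step left them, time stands still between calls to the robot, and variables do not carry over. Pictures are saved under pics/ and viewed, about 8 in all and at most 12, crops included, and the job is handed in when it is done.

Besides the shell and the picture viewer there is one more tool, called after "Emit:" by a JSON object that holds its "api" and its "payload". carry_out: Moves the arm, as the interface text tells. Its arguments: {"type":"object","properties":{"moves":{"type":"array"},"newtons":{"type":"number"}},"required":["moves"]}

```bash
mkdir -p pics; cat > h.py <<'E'
import numpy as np, cv2
from scipy.spatial.transform import Rotation as R
from station import bot
def cam(n):
    c=bot.camera_info(n); f=210/np.tan(np.radians(c['vertical_fov'])/2)
    a=c['attitude']; a=np.array(a,float)
    M=a if a.shape==(3,3) else R.from_quat([a[1],a[2],a[3],a[0]]).as_matrix()
    return f,c['cx'],c['cy'],c['k1'],np.array(c['position']),M
def proj(n,P):
    f,cx,cy,k,p,M=cam(n); v=(np.atleast_2d(P)-p)@M
    s=np.c_[v[:,0],-v[:,1]]/-v[:,2:]; s=s*(1+k*(s**2).sum(1,keepdims=True)); return s*f+[cx,cy]
def ray(n,uv):
    f,cx,cy,k,p,M=cam(n); d=(np.array(uv,float)-[cx,cy])/f; s=d.copy()
    for _ in range(30): s=d/(1+k*(s@s))
    v=M@np.array([s[0],-s[1],-1]); return p,v
def onz(n,uv,z):
    p,v=ray(n,uv); return p+v*(z-p[2])/v[2]
E
python3 - <<'E'
from h import *
for n in ('scene','top'):
    im=bot.read_camera(n); cv2.imwrite(f'pics/{n}0.png',im[:,:,::-1]); print(n,bot.camera_info(n))
    for l in ('housing','wedge','stand','lens','camera','target_plate'):
        for d in bot.silhouettes(l,n): 
            ys,xs=np.where(d['region']); print(l,round(d['score'],2),np.round(d['location']),[xs.min(),xs.max(),ys.min(),ys.max()] if len(xs) else 0, d['region'].sum())
o=bot.get_obs(); print(o)
E
```

```text
scene {'vertical_fov': 43.195968405681604, 'cx': 280.5648800317839, 'cy': 217.14420557743105, 'k1': -0.1785018059691676, 'position': array([ 1.13338468, -0.52055637,  0.80844888]), 'attitude': array([0.83694571, 0.36526798, 0.17225641, 0.36936285])}
housing 0.87 [312. 210.] [np.int64(264), np.int64(361), np.int64(168), np.int64(251)] 5133
wedge 0.79 [220. 242.] [np.int64(210), np.int64(231), np.int64(229), np.int64(258)] 502
wedge 0.77 [234. 326.] [np.int64(222), np.int64(251), np.int64(310), np.int64(334)] 308
wedge 0.56 [158. 233.] [np.int64(138), np.int64(180), np.int64(210), np.int64(260)] 1171
stand 0.82 [224. 272.] [np.int64(199), np.int64(251), np.int64(247), np.int64(291)] 1289
stand 0.55 [338. 291.] [np.int64(301), np.int64(369), np.int64(267), np.int64(318)] 1970
lens 0.79 [369. 164.] [np.int64(360), np.int64(379), np.int64(155), np.int64(180)] 411
lens 0.75 [227. 270.] [np.int64(199), np.int64(251), np.int64(246), np.int64(291)] 1276
camera 0.88 [152. 332.] [np.int64(135), np.int64(173), np.int64(308), np.int64(354)] 1121
target_plate 0.94 [335. 291.] [np.int64(301), np.in
[... 1009 characters left out ...]
7
{'t': 0.7, 'q': array([-1.2691259 ,  0.47697736,  0.02236653,  1.55543906, -0.01151992,
        1.1092936 , -0.08308887]), 'joint_vel': array([-0.00146736, -0.00022459,  0.00044137,  0.00297287,  0.00044262,
       -0.00092067, -0.00117861]), 'joint_torque': array([-4.23424390e-04, -5.96189296e+01,  1.60607133e+00, -2.81500965e+01,
        1.24533428e-02,  1.83384102e-03, -5.53310997e-06]), 'eef_pos': array([0.26888981, 0.61912814, 0.24830592]), 'tool_rot': array([-2.26971529e-05,  2.03449642e-01,  9.79085411e-01,  8.25076813e-06]), 'contact_force': array([ 0.68335213, -0.10702296,  0.28141887]), 'torque': array([ 0.0448642 , -0.02497695,  0.01317659]), 'gripper_width': 0.9987942175631773}
```

```bash
python3 - <<'E'
import cv2
a=cv2.imread('pics/scene0.png')[140:380,100:420]; cv2.imwrite('pics/s1.png',cv2.resize(a,None,fx=2.5,fy=2.5,interpolation=cv2.INTER_CUBIC))
a=cv2.imread('pics/top0.png')[100:310,110:450]; cv2.imwrite('pics/t1.png',cv2.resize(a,None,fx=2.3,fy=2.3,interpolation=cv2.INTER_CUBIC))
E
```

```text
(no output)
```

View pics/s1.png

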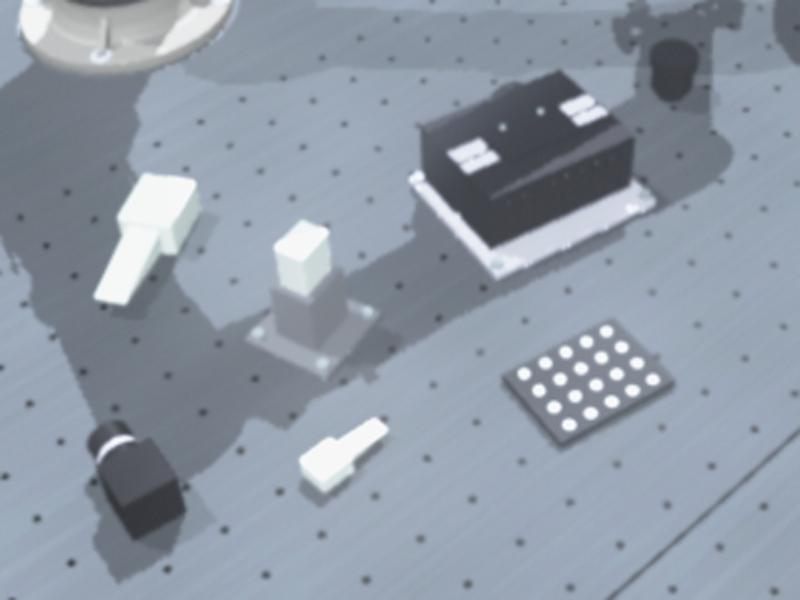

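View pics/t1.png

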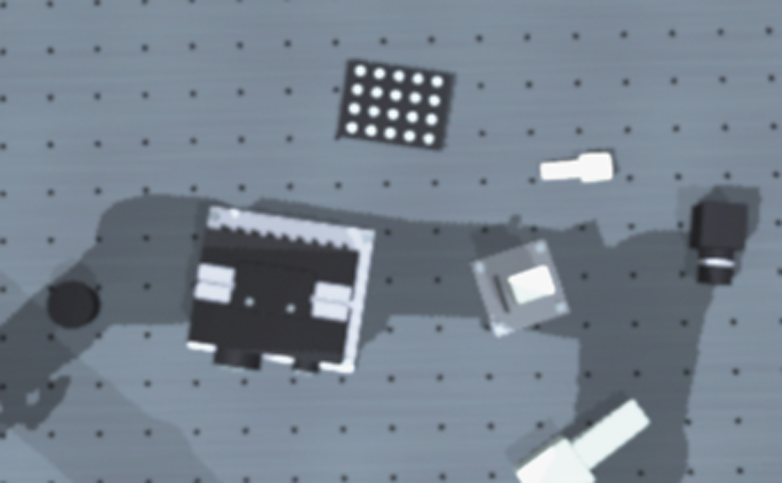

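The two views show three wedges. The large one lies at scene (158,233), the small one lies at scene (234,326) / top (365,174), and the third stands in the stand at scene (220,242) / top (342,223). I choose the standing one, which is the middle size. The housing is at top (230,224) with its barrels towards the robot. I'll take close crops to check the choice and measure corners.

```bash
python3 - <<'E'
import cv2
def crop(src,x0,y0,w,h,s):
    a=cv2.resize(cv2.imread(src)[y0:y0+h,x0:x0+w],None,fx=s,fy=s,interpolation=cv2.INTER_CUBIC)
    for i in range(0,w,10):
        cv2.line(a,(i*s,0),(i*s,8 if (x0+i)%50 else 20),(0,255,255),1)
        if (x0+i)%20==0: cv2.putText(a,str(x0+i),(i*s+2,12),0,.4,(0,255,255),1)
    for i in range(0,h,10):
        cv2.line(a,(0,i*s),(8,i*s),(0,255,255),1)
        if (y0+i)%20==0: cv2.putText(a,str(y0+i),(10,i*s+4),0,.4,(0,255,255),1)
    return a
cv2.imwrite('pics/c1.png',crop('pics/top0.png',180,180,100,85,7))
import numpy as np
a=crop('pics/top0.png',300,195,66,66,6); b=crop('pics/scene0.png',190,220,66,80,6)
a=cv2.copyMakeBorder(a,0,480-396,0,0,0); cv2.imwrite('pics/c2.png',np.hstack([a,b]))
E
```

```text
(no output)
```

View pics/c1.png

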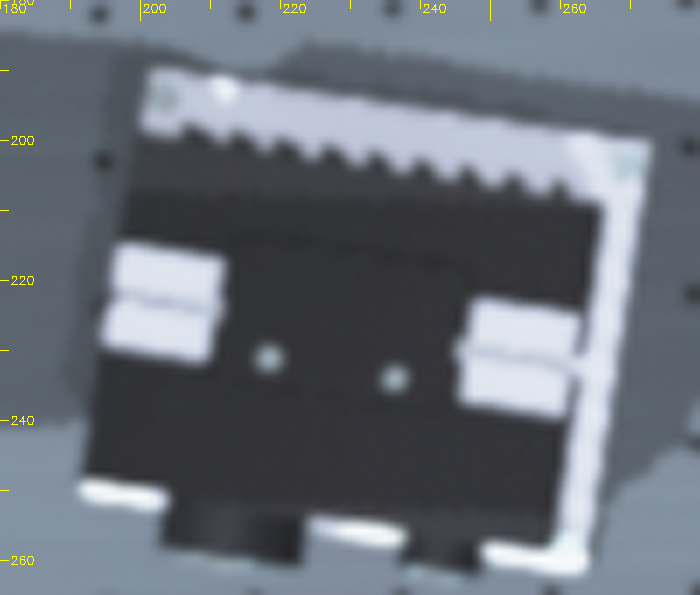

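View pics/c2.png

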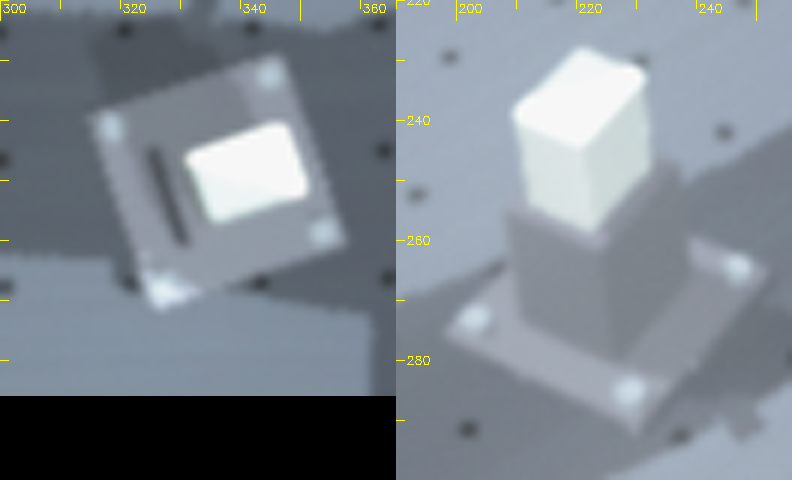

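```bash
cat > fit.py <<'E'
from h import *
from scipy.optimize import least_squares
def pose(x,P): 
    c,s=np.cos(x[2]),np.sin(x[2]); P=np.array(P,float); return np.c_[x[0]+c*P[:,0]-s*P[:,1],x[1]+s*P[:,0]+c*P[:,1],P[:,2]]
def fit(sets,x0):
    f=lambda x:np.concatenate([(proj(n,pose(x,P))-np.array(uv)).ravel() for n,P,uv in sets])
    r=least_squares(f,x0); return r.x,r.fun.reshape(-1,2)
def box(a,b,z): return [[a/2,b/2,z],[a/2,-b/2,z],[-a/2,-b/2,z],[-a/2,b/2,z]] # +x+y,+x-y,-x-y,-x+y
E
python3 - <<'E'
from fit import *
# housing base from top view
x,r=fit([('top',box(.145,.17,.008),[[201.1,189.7],[273.1,200.3],[263.6,262.1],[191.4,249.6]])],[.45,.1,0])
print('housing',x,'deg',np.degrees(x[2]),'\n',r.round(1))
c,s=np.cos(x[2]),np.sin(x[2]); Rm=np.array([[c,s],[-s,c]])
for uv in ([203.6,223],[254.3,230.6],[196.4,221.9],[211.7,224],[245.7,229.6],[262.9,231.4]):
    w=onz('top',uv,.07); print('seam',w.round(4),'local mm',(Rm@(w[:2]-x[:2])*1e3).round(1))
print('nominal px scene',proj('scene',pose(x,box(.145,.17,.008))).round(1).tolist())
t=[[346.7,204.2],[357.7,235.3],[325.8,246.3],[314.7,214.7]]
for nm,uvs,z in(('top',t,.006),('top',[[331,221.3],[347.8,215.5],[351.3,226.3],[336.2,232]],.104),('scene',[[198.5,275.3],[230.2,292],[252,265]],.006),('scene',[[209.7,238.7],[220.7,227.8],[231.7,232.7],[220.7,244.2]],.104)):
    W=np.array([onz(nm,u,z) for u in uvs]); e=np.diff(np.vstack([W,W[:1]]),axis=0)[:,:2]
    print(nm,z,W.mean(0).round(4),'mid13',((W[0]+W[2])/2).round(4),'len',(np.linalg.norm(e,axis=1)*1e3).round(1),'ang',np.degrees(np.arctan2(e[:,1],e[:,0])).round(1))
E
```

```text
housing [ 0.51309244  0.10899289 -0.17779156] deg -10.186705891079525 
 [[ 0.7 -0.3]
 [-0.4  0.1]
 [-0.5 -0.5]
 [ 0.2  0.6]]
seam [0.5181 0.1658 0.07  ] local mm [-5.1 56.8]
seam [0.4988 0.0535 0.07  ] local mm [ -4.3 -57.2]
seam [0.5209 0.1818 0.07  ] local mm [-5.2 73.1]
seam [0.5155 0.1478 0.07  ] local mm [-4.5 38.6]
seam [0.5014 0.0725 0.07  ] local mm [ -5.1 -38. ]
seam [0.4966 0.0345 0.07  ] local mm [ -3.1 -76.3]
nominal px scene [[361.1, 219.8], [297.2, 249.6], [262.4, 211.0], [323.6, 185.4]]
top 0.006 [ 0.5081 -0.135   0.006 ] mid13 [ 0.5078 -0.1351  0.006 ] len [77.1 78.9 78.2 79.1] ang [-162.4  107.7   17.8  -73.1]
top 0.104 [ 0.5087 -0.1352  0.104 ] mid13 [ 0.5087 -0.1343  0.104 ] len [37.9 24.1 34.4 25.3] ang [ -72.3 -163.9  109.4   24.2]
scene 0.006 [ 0.5284 -0.1424  0.006 ] mid13 [ 0.5111 -0.133   0.006 ] len [ 80.7  81.6 110.9] ang [  14.9  108.7 -117.9]
scene 0.104 [ 0.5111 -0.1331  0.104 ] mid13 [ 0.5109 -0.1329  0.104 ] len [35.1 26.4 35.9 26.9] ang [ 106.1   16.   -73.2 -165.9]
```

Emit:
{"api": "carry_out", "payload": {"moves": [[[0,0,50],[-52,-59.5,4],8.5],[[0,0,50],[-52,-59.5,4],8.5],[[0,0,50],[-52,-59.5,4],8.5],[[0,0,50],[-52,-59.5,4],8.5],[[0,0,50],[-52,-59.5,4],8.5]], "newtons": 60}}

```text
t: 1.32
eef_pos: [0.3642, 0.3199, 0.2328]
tool_rot: [-0.0, 0.6, 0.8, 0.001]
contact_force: [0.9, -0.5, -0.7]
gripper_width: 0.995
```

```bash
cat > go.py <<'E'
import sys
from h import *
# usage go.py x y z yaw_of_tool_y_deg  -> remaining tool-frame turn/shift (cm)
def go(x,y,z,yaw):
    o=bot.get_obs(); q=o['tool_rot']; T=R.from_quat([q[1],q[2],q[3],q[0]])
    c,s=np.cos(np.radians(yaw)),np.sin(np.radians(yaw))
    G=R.from_matrix(np.array([[-s,c,0],[c,s,0],[0,0,-1]]).T @ np.eye(3)) if 0 else R.from_matrix(np.c_[[-s,c,0],[c,s,0],[0,0,-1]])
    print('t',round(o['t'],2),'pos',o['eef_pos'].round(4),'yaw',np.degrees(np.arctan2(*T.as_matrix()[1::-1,1])).round(2),'F',o['contact_force'].round(2),'w',round(o['gripper_width'],3))
    print('turn',(T.inv()*G).as_rotvec(degrees=True).round(2),'shift cm',(T.inv().apply(np.array([x,y,z])-o['eef_pos'])*100).round(3), 'q7',o['q'].round(2))
if __name__=='__main__': go(*map(float,sys.argv[1:]))
E
python3 go.py .5095 -.134 .2 16.8
```

```text
t 1.32 pos [0.3642 0.3199 0.2328] yaw 16.25 F [ 0.93 -0.5  -0.66] w 0.995
turn [ 0.05 -0.04 -0.55] shift cm [-47.647   1.247   3.242] q7 [-1.09  0.18  0.27  2.03 -0.06  0.94 -0.5 ]
```

Emit:
{"api": "carry_out", "payload": {"moves": [[[0,0,0],[-30,0.8,3.2],8.5],[[0,0,0],[-30,0.8,3.2],8.5],[[0,0,0],[-30,0.8,3.2],8.5],[[0,0,0],[-30,0.8,3.2],8.5],[[0,0,0],[-30,0.8,3.2],8.5]]}}

```text
t: 1.95
eef_pos: [0.4572, 0.0341, 0.2008]
tool_rot: [0.0, 0.599, 0.801, 0.001]
contact_force: [0.6, 1.2, 0.2]
gripper_width: 0.994
```

Emit:
{"api": "carry_out", "payload": {"moves": [[[0,0,0],[-17.6,0.4,0],6],[[0,0,0],[-17.6,0.4,0],6],[[0,0,0],[-17.6,0.4,0],6],[[0,0,0],[-17.6,0.4,0],6],[[0,0,0],[-17.6,0.4,0],6]]}}

```text
t: 2.58
eef_pos: [0.5103, -0.1307, 0.2003]
tool_rot: [-0.0, 0.598, 0.801, 0.0]
contact_force: [-0.2, 0.9, -0.0]
gripper_width: 0.707
```

```bash
python3 go.py .5095 -.134 .09 16.8
```

```text
t 2.58 pos [ 0.5103 -0.1307  0.2003] yaw 16.51 F [-0.23  0.93 -0.01] w 0.707
turn [-0.02 -0.04 -0.29] shift cm [-0.302 -0.171 11.034] q7 [-0.33  0.32  0.57  1.99 -0.22  0.89  0.64]
```

Emit:
{"api": "carry_out", "payload": {"moves": [[[0,0,0],[-0.3,-0.15,6],6],[[0,0,0],[-0.3,-0.15,11.3],6],[[0,0,0],[-0.3,-0.15,11.3],6],[[0,0,0],[-0.3,-0.15,11.3],6],[[0,0,0],[-0.3,-0.15,11.3],1.5]]}}

```text
t: 3.2
eef_pos: [0.5116, -0.1343, 0.0898]
tool_rot: [0.002, 0.598, 0.802, 0.001]
contact_force: [-0.5, -0.3, 0.1]
gripper_width: 0.502
```

Emit:
{"api": "carry_out", "payload": {"moves": [[[0,0,0],[0,0,0],1.5],[[0,0,0],[0,0,0],1.5],[[0,0,0],[0,0,0],1.5],[[0,0,0],[0,0,0],1.5],[[0,0,0],[0,0,0],1.5]]}}

```text
t: 3.82
eef_pos: [0.5112, -0.1345, 0.0893]
tool_rot: [0.001, 0.598, 0.801, 0.001]
contact_force: [-1.9, 1.1, 9.0]
gripper_width: 0.295
```

```bash
python3 go.py .5095 -.134 .09 16.8; python3 - <<'E'
from h import *
a=bot.read_camera('scene')[200:310,180:300,::-1]; b=bot.read_camera('top')[190:300,280:400,::-1]
cv2.imwrite('pics/g1.png',cv2.resize(np.hstack([a,b]),None,fx=3.3,fy=3.3))
E
```

```text
t 3.83 pos [ 0.5112 -0.1345  0.0893] yaw 16.53 F [-1.92  1.07  8.98] w 0.295
turn [ 0.17  0.02 -0.27] shift cm [ 0.093 -0.146 -0.068] q7 [-0.23  0.49  0.48  2.06 -0.36  0.66  0.77]
```

View pics/g1.png

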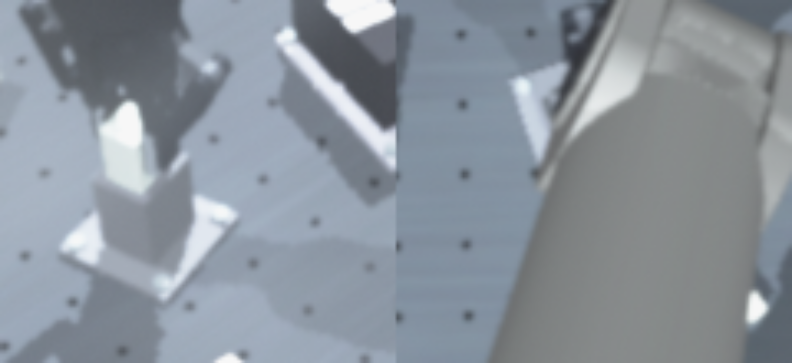

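Emit:
{"api": "carry_out", "payload": {"moves": [[[0,0,0],[0,0,-3],1.5],[[0,0,0],[0,0,-8.5],1.5],[[0,0,0],[0,0,-8.5],1.5]]}}

```text
t: 4.3
eef_pos: [0.5127, -0.1353, 0.1768]
tool_rot: [0.004, 0.598, 0.801, 0.003]
contact_force: [0.4, -0.8, -1.0]
gripper_width: 0.296
```

Emit:
{"api": "carry_out", "payload": {"moves": [[[0,0,10],[6,1.4,0],1.5],[[0,0,20],[12,2.8,0],1.5],[[0,0,26.5],[18.2,4.3,0],1.5],[[0,0,26.5],[18.2,4.3,0],1.5],[[0,0,26.5],[18.2,4.3,0],1.5]]}}

```text
t: 4.92
eef_pos: [0.4991, 0.0525, 0.1723]
tool_rot: [-0.0, 0.765, 0.644, -0.0]
contact_force: [-0.5, -0.2, -0.7]
gripper_width: 0.297
```

```bash
python3 go.py .5007 .0526 .158 -10; python3 - <<'E'
from h import *
a=bot.read_camera('scene'); cv2.imwrite('pics/a1f.png',a[:,:,::-1])
print([ (d['score'],d['location']) for d in bot.silhouettes('wedge','scene')])
cv2.imwrite('pics/a1.png',cv2.resize(a[130:270,230:390,::-1],None,fx=4.2,fy=4.2,interpolation=cv2.INTER_CUBIC))
E
```

```text
t 4.92 pos [0.4991 0.0525 0.1723] yaw -9.84 F [-0.48 -0.19 -0.66] w 0.297
turn [-0.02  0.02  0.16] shift cm [0.035 0.16  1.428] q7 [-0.76  0.33  0.64  2.07 -0.27  0.82 -0.12]
[(0.95, [232.4, 323.5]), (0.68, [157.0, 232.0]), (0.56, [284.9, 178.2])]
```

View pics/a1.png

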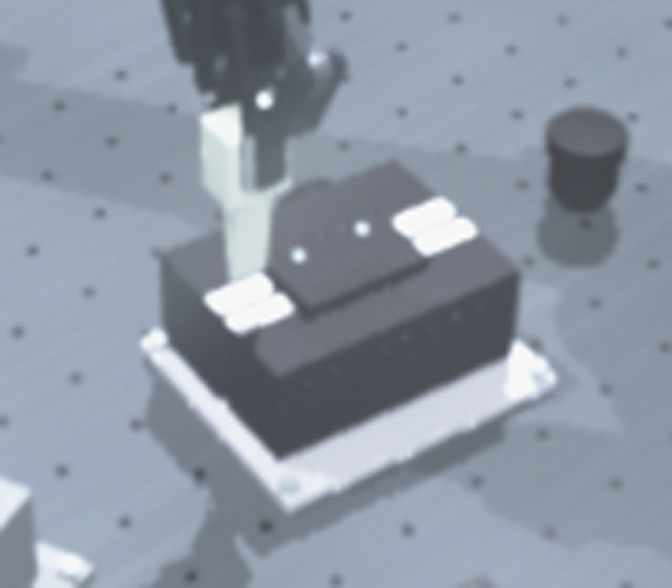

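```bash
python3 - <<'E'
from h import *
for uv,z in (([289.5,202.4],.07),([333.3,184.3],.07),([289,196.5],.09)): print(onz('scene',uv,z).round(4))
E
```

```text
[0.5    0.0551 0.07  ]
[0.5211 0.1676 0.07  ]
[0.5025 0.0516 0.09  ]
```

Emit:
{"api": "carry_out", "payload": {"moves": [[[0,0,0],[0.12,0.15,0.8],1.5],[[0,0,0],[0.12,0.15,1.6],1.5],[[0,0,0],[0.12,0.15,1.6],1.5],[[0,0,0],[0.12,0.15,1.6],1.5]]}}

```text
t: 5.52
eef_pos: [0.5011, 0.0528, 0.1564]
tool_rot: [-0.0, 0.766, 0.643, -0.0]
contact_force: [-0.5, -0.3, -0.5]
gripper_width: 0.297
```

Emit:
{"api": "carry_out", "payload": {"moves": [[[0,0,0],[0,0,0.1],1.5],[[0,0,0],[0,0,0.1],1.5],[[0,0,0],[0,0,0.1],1.5]]}}

```text
t: 5.9
eef_pos: [0.5012, 0.0532, 0.1556]
tool_rot: [0.0, 0.766, 0.643, 0.0]
contact_force: [0.6, -0.8, -0.4]
gripper_width: 0.297
```

Emit:
{"api": "carry_out", "payload": {"moves": [[[0,0,0],[0,0,0.1],1.5],[[0,0,0],[0,0,0.1],1.5],[[0,0,0],[0,0,0.1],1.5]]}}

```text
t: 6.28
eef_pos: [0.5011, 0.0532, 0.1545]
tool_rot: [-0.0, 0.766, 0.643, -0.0]
contact_force: [-0.6, 0.5, -1.3]
gripper_width: 0.299
```

```bash
python3 go.py .5007 .0535 .150 -10
```

```text
t 6.28 pos [0.5011 0.0532 0.1545] yaw -9.98 F [-0.59  0.53 -1.34] w 0.299
turn [-0.   -0.    0.02] shift cm [ 0.025 -0.042  0.447] q7 [-0.74  0.37  0.62  2.08 -0.3   0.78 -0.1 ]
```

Emit:
{"api": "carry_out", "payload": {"moves": [[[0,0,0],[0,0,0.1],1.5],[[0,0,0],[0,0,0.1],1.5]]}}

```text
t: 6.52
eef_pos: [0.501, 0.0531, 0.1534]
tool_rot: [-0.0, 0.766, 0.643, -0.0]
contact_force: [0.2, 0.3, -1.1]
gripper_width: 0.297
```

Emit:
{"api": "carry_out", "payload": {"moves": [[[0,0,0],[0,0,0.1],1.5],[[0,0,0],[0,0,0.1],1.5]]}}

```text
t: 6.78
eef_pos: [0.501, 0.0531, 0.1524]
tool_rot: [-0.0, 0.766, 0.643, -0.0]
contact_force: [-0.7, -0.3, -0.7]
gripper_width: 0.294
```

Emit:
{"api": "carry_out", "payload": {"moves": [[[0,0,0],[0,0,0.05],1.5],[[0,0,0],[0,0,0.05],1.5]]}}

```text
t: 7.02
eef_pos: [0.5011, 0.0531, 0.152]
tool_rot: [-0.0, 0.766, 0.643, -0.0]
contact_force: [-0.7, -0.6, -0.8]
gripper_width: 0.295
```

Emit:
{"api": "carry_out", "payload": {"moves": [[[0,0,0],[0,0,0.05],1.5],[[0,0,0],[0,0,0.05],1.5]]}}

```text
t: 7.28
eef_pos: [0.5012, 0.0531, 0.1517]
tool_rot: [-0.0, 0.766, 0.643, 0.0]
contact_force: [-0.7, 0.1, 2.8]
gripper_width: 0.294
```

Emit:
{"api": "carry_out", "payload": {"moves": [[[0,0,0],[0,0,0.05],1.5],[[0,0,0],[0,0,0.05],1.5]]}}

```text
t: 7.52
eef_pos: [0.5013, 0.0531, 0.1514]
tool_rot: [-0.0, 0.766, 0.643, 0.0]
contact_force: [-2.2, -0.4, 6.4]
gripper_width: 0.295
```

Emit:
{"api": "carry_out", "payload": {"moves": [[[0,0,0],[0,0,0.03],1.5],[[0,0,0],[0,0,0.03],1.5]]}}

```text
t: 7.78
eef_pos: [0.5013, 0.0531, 0.1513]
tool_rot: [-0.0, 0.766, 0.643, 0.0]
contact_force: [-2.2, -1.1, 8.9]
gripper_width: 0.296
```

Emit:
{"api": "carry_out", "payload": {"moves": [[[0,0,0],[0,-0.05,-0.03],1.5],[[0,0,0],[0,-0.1,-0.03],1.5],[[0,0,0],[0,-0.1,-0.03],1.5]]}}

```text
t: 8.15
eef_pos: [0.4998, 0.0534, 0.1507]
tool_rot: [-0.0, 0.766, 0.643, -0.0]
contact_force: [-0.6, 0.2, -0.5]
gripper_width: 0.3
```

Emit:
{"api": "carry_out", "payload": {"moves": [[[0,0,0],[0,-0.05,0],1.5],[[0,0,0],[0,-0.1,0],1.5],[[0,0,0],[0,-0.1,0],1.5]]}}

```text
t: 8.52
eef_pos: [0.499, 0.0535, 0.1509]
tool_rot: [-0.0, 0.766, 0.643, -0.0]
contact_force: [0.5, -0.4, -0.6]
gripper_width: 0.291
```

Emit:
{"api": "carry_out", "payload": {"moves": [[[0,0,0],[0,0.05,0.1],1.5],[[0,0,0],[0,0.05,0.1],1.5]]}}

```text
t: 8.78
eef_pos: [0.4996, 0.0534, 0.1499]
tool_rot: [-0.0, 0.766, 0.643, -0.0]
contact_force: [0.5, 0.3, -0.8]
gripper_width: 0.295
```

Emit:
{"api": "carry_out", "payload": {"moves": [[[0,0,0],[0,0,0.1],1.5],[[0,0,0],[0,0,0.1],1.5]]}}

```text
t: 9.02
eef_pos: [0.4996, 0.0534, 0.1489]
tool_rot: [-0.0, 0.766, 0.643, -0.0]
contact_force: [-0.4, 0.3, -0.4]
gripper_width: 0.296
```

Emit:
{"api": "carry_out", "payload": {"moves": [[[0,0,0],[0,0,0.1],1.5],[[0,0,0],[0,0,0.1],1.5]]}}

```text
t: 9.28
eef_pos: [0.4996, 0.0534, 0.1479]
tool_rot: [-0.0, 0.766, 0.643, -0.0]
contact_force: [0.4, 0.3, -0.6]
gripper_width: 0.292
```

Emit:
{"api": "carry_out", "payload": {"moves": [[[0,0,0],[0,0,0.1],1.5],[[0,0,0],[0,0.01,0.2],1.5],[[0,0,0],[0,0.01,0.2],1.5]]}}

```text
t: 9.65
eef_pos: [0.4995, 0.0534, 0.1458]
tool_rot: [-0.0, 0.766, 0.643, -0.0]
contact_force: [-0.1, 0.4, -1.1]
gripper_width: 0.293
```

Emit:
{"api": "carry_out", "payload": {"moves": [[[0,0,0],[0,0,0.1],1.5],[[0,0,0],[0,0.02,0.2],1.5],[[0,0,0],[0,0.02,0.2],1.5]]}}

```text
t: 10.02
eef_pos: [0.4995, 0.0534, 0.1438]
tool_rot: [-0.0, 0.766, 0.643, -0.0]
contact_force: [-2.9, 0.2, -0.2]
gripper_width: 0.299
```

Emit:
{"api": "carry_out", "payload": {"moves": [[[0,0,0],[0,0.01,0.1],1.5],[[0,0,0],[0,0.02,0.2],1.5],[[0,0,0],[0,0.02,0.2],1.5]]}}

```text
t: 10.4
eef_pos: [0.4997, 0.0534, 0.1421]
tool_rot: [-0.0, 0.766, 0.643, -0.0]
contact_force: [-3.5, 1.0, 4.5]
gripper_width: 0.296
```

Emit:
{"api": "carry_out", "payload": {"moves": [[[0,0,0],[0,0.01,0.1],1.5],[[0,0,0],[0,0.02,0.2],1.5],[[0,0,0],[0,0.02,0.2],1.5]]}}

```text
t: 10.78
eef_pos: [0.4999, 0.0534, 0.1401]
tool_rot: [-0.001, 0.766, 0.643, -0.0]
contact_force: [-4.0, 0.3, 5.2]
gripper_width: 0.294
```

Emit:
{"api": "carry_out", "payload": {"moves": [[[0,0,0],[0,0.01,0.1],1.5],[[0,0,0],[0,0.02,0.2],1.5],[[0,0,0],[0,0.02,0.2],1.5]]}}

```text
t: 11.15
eef_pos: [0.5001, 0.0534, 0.1381]
tool_rot: [-0.001, 0.766, 0.643, -0.0]
contact_force: [-4.0, 1.6, 6.3]
gripper_width: 0.289
```

Emit:
{"api": "carry_out", "payload": {"moves": [[[0,0,0],[0,0.01,0.1],1.5],[[0,0,0],[0,0.02,0.2],1.5],[[0,0,0],[0,0.04,0.3],1.5],[[0,0,0],[0,0.05,0.4],1.5],[[0,0,0],[0,0.05,0.4],1.5]]}}

```text
t: 11.78
eef_pos: [0.5006, 0.0533, 0.1341]
tool_rot: [-0.001, 0.766, 0.643, -0.0]
contact_force: [-4.6, 0.8, 5.6]
gripper_width: 0.294
```

Emit:
{"api": "carry_out", "payload": {"moves": [[[0,0,0],[0,0.01,0.1],1.5],[[0,0,0],[0,0.02,0.2],1.5],[[0,0,0],[0,0.04,0.3],1.5],[[0,0,0],[0,0.05,0.4],1.5],[[0,0,0],[0,0.05,0.4],1.5]]}}

```text
t: 12.4
eef_pos: [0.501, 0.0532, 0.1301]
tool_rot: [-0.0, 0.766, 0.643, -0.0]
contact_force: [-4.2, -0.1, 4.5]
gripper_width: 0.296
```

```bash
python3 go.py .5207 .1666 .160 -10; python3 - <<'E'
from h import *
a=bot.read_camera('scene'); cv2.imwrite('pics/a2.png',cv2.resize(a[130:270,230:390,::-1],None,fx=4.2,fy=4.2,interpolation=cv2.INTER_CUBIC))
E
```

```text
t 12.4 pos [0.501  0.0532 0.1301] yaw -9.97 F [-4.23 -0.05  4.5 ] w 0.296
turn [-0.07 -0.01  0.03] shift cm [11.513 -0.03  -2.992] q7 [-0.71  0.41  0.6   2.1  -0.34  0.73 -0.07]
```

View pics/a2.png

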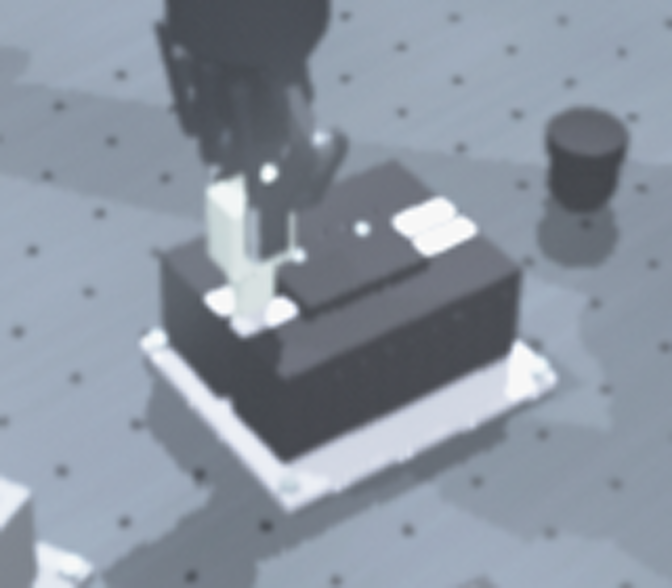

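Emit:
{"api": "carry_out", "payload": {"moves": [[[0,0,0],[0,0,-1],1.5],[[0,0,0],[0,0,-3.8],1.5],[[0,0,0],[0,0,-3.8],1.5]]}}

```text
t: 12.82
eef_pos: [0.5037, 0.0531, 0.1702]
tool_rot: [0.001, 0.766, 0.643, 0.003]
contact_force: [-0.6, -0.2, -0.7]
gripper_width: 0.296
```

Emit:
{"api": "carry_out", "payload": {"moves": [[[0,0,0],[5,-0.07,0],1.5],[[0,0,0],[11.55,-0.15,0],1.5],[[0,0,0],[11.55,-0.15,0],1.5],[[0,0,0],[11.55,-0.15,1.2],1.5],[[0,0,0],[11.55,-0.15,1.2],1.5]]}}

```text
t: 13.45
eef_pos: [0.519, 0.1651, 0.1546]
tool_rot: [-0.0, 0.767, 0.642, -0.001]
contact_force: [0.0, -0.2, -0.4]
gripper_width: 0.296
```

```bash
python3 go.py .5196 .1676 .154 -10
```

```text
t 13.45 pos [0.519  0.1651 0.1546] yaw -10.11 F [ 0.01 -0.22 -0.41] w 0.296
turn [-0.11  0.12 -0.11] shift cm [0.258 0.013 0.059] q7 [-0.89  0.43  0.59  1.98 -0.32  0.82 -0.29]
```

Emit:
{"api": "carry_out", "payload": {"moves": [[[0,0,0],[0.1,0,0],1.5],[[0,0,0],[0.1,0,0],1.5]]}}

```text
t: 13.7
eef_pos: [0.5204, 0.1674, 0.1562]
tool_rot: [0.0, 0.766, 0.642, 0.0]
contact_force: [-0.4, 0.1, -0.4]
gripper_width: 0.294
```

Emit:
{"api": "carry_out", "payload": {"moves": [[[0,0,0],[0,0,0.15],1.5],[[0,0,0],[0,0,0.15],1.5]]}}

```text
t: 13.95
eef_pos: [0.5202, 0.168, 0.1545]
tool_rot: [-0.0, 0.766, 0.643, 0.0]
contact_force: [0.7, 0.1, -0.4]
gripper_width: 0.297
```

Emit:
{"api": "carry_out", "payload": {"moves": [[[0,0,0],[0,0,0.1],1.5],[[0,0,0],[0,0,0.1],1.5]]}}

```text
t: 14.2
eef_pos: [0.5201, 0.1681, 0.1534]
tool_rot: [-0.0, 0.766, 0.643, -0.0]
contact_force: [-0.4, -0.2, -1.1]
gripper_width: 0.293
```

Emit:
{"api": "carry_out", "payload": {"moves": [[[0,0,0],[0,0,0.05],1.5],[[0,0,0],[0,0,0.05],1.5]]}}

```text
t: 14.45
eef_pos: [0.5202, 0.1681, 0.1529]
tool_rot: [-0.0, 0.766, 0.643, -0.0]
contact_force: [-0.3, -0.5, -1.0]
gripper_width: 0.3
```

Emit:
{"api": "carry_out", "payload": {"moves": [[[0,0,0],[-0.06,-0.05,0.05],1.5],[[0,0,0],[-0.06,-0.05,0.05],1.5]]}}

```text
t: 14.7
eef_pos: [0.5195, 0.1675, 0.1524]
tool_rot: [-0.0, 0.766, 0.643, -0.0]
contact_force: [-0.2, 0.5, -0.6]
gripper_width: 0.292
```

Emit:
{"api": "carry_out", "payload": {"moves": [[[0,0,0],[0,0,0.08],1.5],[[0,0,0],[0,0,0.08],1.5]]}}

```text
t: 14.95
eef_pos: [0.5196, 0.1675, 0.1516]
tool_rot: [-0.0, 0.766, 0.643, -0.0]
contact_force: [-0.6, 0.2, 0.2]
gripper_width: 0.296
```

Emit:
{"api": "carry_out", "payload": {"moves": [[[0,0,0],[0,0,0.08],1.5],[[0,0,0],[0,0,0.08],1.5]]}}

```text
t: 15.2
eef_pos: [0.5196, 0.1676, 0.1508]
tool_rot: [-0.0, 0.766, 0.643, -0.0]
contact_force: [-0.4, -0.3, -0.9]
gripper_width: 0.291
```

Past the top plane and free. I'll continue down in small steps.

Emit:
{"api": "carry_out", "payload": {"moves": [[[0,0,0],[0,0,0.1],1.5],[[0,0,0],[0,0,0.1],1.5]]}}

```text
t: 15.45
eef_pos: [0.5196, 0.1675, 0.1498]
tool_rot: [-0.0, 0.766, 0.643, -0.0]
contact_force: [-0.1, 0.4, -0.3]
gripper_width: 0.297
```

Emit:
{"api": "carry_out", "payload": {"moves": [[[0,0,0],[0,0,0.1],1.5],[[0,0,0],[0,0,0.1],1.5]]}}

```text
t: 15.7
eef_pos: [0.5195, 0.1676, 0.1488]
tool_rot: [-0.0, 0.766, 0.643, -0.0]
contact_force: [-0.0, -0.0, -2.2]
gripper_width: 0.298
```

Emit:
{"api": "carry_out", "payload": {"moves": [[[0,0,0],[0,0,0.1],1.5],[[0,0,0],[0,0,0.1],1.5]]}}

```text
t: 15.95
eef_pos: [0.5196, 0.1676, 0.1478]
tool_rot: [-0.0, 0.766, 0.643, -0.0]
contact_force: [0.0, 1.1, -1.1]
gripper_width: 0.295
```

Emit:
{"api": "carry_out", "payload": {"moves": [[[0,0,0],[0,0,0.1],1.5],[[0,0,0],[0,0.01,0.2],1.5],[[0,0,0],[0,0.01,0.3],1.5],[[0,0,0],[0,0.02,0.4],1.5],[[0,0,0],[0,0.02,0.4],1.5]]}}

```text
t: 16.58
eef_pos: [0.5196, 0.1676, 0.1438]
tool_rot: [-0.0, 0.766, 0.643, -0.0]
contact_force: [-0.5, 0.1, -1.0]
gripper_width: 0.299
```

Emit:
{"api": "carry_out", "payload": {"moves": [[[0,0,0],[0,0.01,0.1],1.5],[[0,0,0],[0,0.02,0.2],1.5],[[0,0,0],[0,0.02,0.2],1.5]]}}

```text
t: 16.95
eef_pos: [0.5198, 0.1676, 0.1421]
tool_rot: [-0.0, 0.766, 0.643, -0.0]
contact_force: [-3.2, -0.9, 4.8]
gripper_width: 0.295
```

Emit:
{"api": "carry_out", "payload": {"moves": [[[0,0,0],[0,0.01,0.1],1.5],[[0,0,0],[0,0.02,0.2],1.5],[[0,0,0],[0,0.04,0.3],1.5],[[0,0,0],[0,0.05,0.4],1.5],[[0,0,0],[0,0.06,0.5],1.5]]}}

```text
t: 17.58
eef_pos: [0.5204, 0.1677, 0.1373]
tool_rot: [-0.0, 0.766, 0.643, 0.0]
contact_force: [-3.2, 1.0, 7.9]
gripper_width: 0.298
```

Emit:
{"api": "carry_out", "payload": {"moves": [[[0,0,0],[0,0.01,0.1],1.5],[[0,0,0],[0,0.02,0.2],1.5],[[0,0,0],[0,0.04,0.3],1.5],[[0,0,0],[0,0.05,0.4],1.5],[[0,0,0],[0,0.06,0.5],1.5]]}}

```text
t: 18.2
eef_pos: [0.521, 0.1677, 0.1323]
tool_rot: [-0.001, 0.766, 0.643, 0.0]
contact_force: [-3.8, 0.2, 8.9]
gripper_width: 0.293
```

Emit:
{"api": "carry_out", "payload": {"moves": [[[0,0,0],[0,0.01,0.1],1.5],[[0,0,0],[0,0.02,0.2],1.5],[[0,0,0],[0,0.04,0.3],1.5],[[0,0,0],[0,0.05,0.4],1.5],[[0,0,0],[0,0.06,0.5],1.5]]}}

```text
t: 18.82
eef_pos: [0.5216, 0.1677, 0.1273]
tool_rot: [-0.001, 0.766, 0.643, 0.0]
contact_force: [-3.2, -0.3, 8.3]
gripper_width: 0.293
```

Emit:
{"api": "carry_out", "payload": {"moves": [[[0,0,0],[0,0.01,0.1],1.5],[[0,0,0],[0,0.02,0.2],1.5],[[0,0,0],[0,0.04,0.3],1.5],[[0,0,0],[0,0.05,0.4],1.5],[[0,0,0],[0,0.06,0.5],1.5]]}}

```text
t: 19.45
eef_pos: [0.5222, 0.1677, 0.1223]
tool_rot: [-0.001, 0.766, 0.643, 0.0]
contact_force: [-4.2, 1.5, 8.1]
gripper_width: 0.297
```

Emit:
{"api": "carry_out", "payload": {"moves": [[[0,0,0],[0,0.01,0.1],1.5],[[0,0,0],[0,0.02,0.2],1.5],[[0,0,0],[0,0.04,0.3],1.5],[[0,0,0],[0,0.05,0.4],1.5],[[0,0,0],[0,0.05,0.4],1.5]]}}

```text
t: 20.08
eef_pos: [0.5226, 0.1676, 0.1182]
tool_rot: [-0.001, 0.766, 0.643, 0.0]
contact_force: [-2.7, 1.4, 6.3]
gripper_width: 0.301
```

Emit:
{"api": "carry_out", "payload": {"moves": [[[0,0,0],[0,0.01,0.1],1.5],[[0,0,0],[0,0.02,0.2],1.5],[[0,0,0],[0,0.04,0.3],1.5],[[0,0,0],[0,0.05,0.4],1.5],[[0,0,0],[0,0.05,0.4],1.5]]}}

```text
t: 20.7
eef_pos: [0.5231, 0.1675, 0.1141]
tool_rot: [-0.001, 0.766, 0.643, 0.0]
contact_force: [-4.0, 0.8, 5.5]
gripper_width: 0.295
```

```bash
python3 go.py .5 .053 .1703 -10; python3 - <<'E'
from h import *
a=bot.read_camera('scene'); cv2.imwrite('pics/a3.png',cv2.resize(a[130:270,230:390,::-1],None,fx=4.2,fy=4.2,interpolation=cv2.INTER_CUBIC))
E
```

```text
t 20.7 pos [0.5231 0.1675 0.1141] yaw -9.97 F [-4.02  0.81  5.45] w 0.295
turn [-0.04 -0.05  0.03] shift cm [-11.675  -0.295  -5.627] q7 [-0.85  0.5   0.55  2.   -0.38  0.75 -0.24]
```

View pics/a3.png

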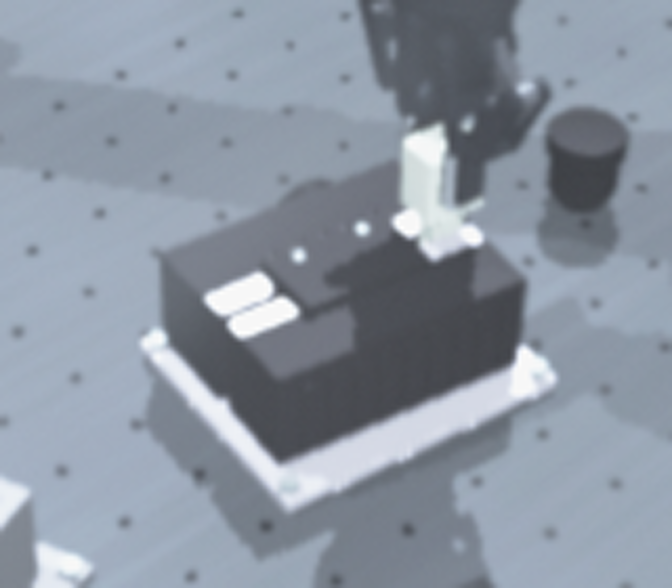

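Emit:
{"api": "carry_out", "payload": {"moves": [[[0,0,0],[0,0,-2],1.5],[[0,0,0],[0,0,-5.6],1.5],[[0,0,0],[0,0,-5.6],1.5],[[0,0,0],[0,0,-5.6],1.5]]}}

```text
t: 21.25
eef_pos: [0.5231, 0.1669, 0.1693]
tool_rot: [-0.0, 0.766, 0.643, -0.0]
contact_force: [-0.6, -0.5, -1.5]
gripper_width: 0.294
```

Emit:
{"api": "carry_out", "payload": {"moves": [[[0,0,0],[-5,-0.1,0],1.5],[[0,0,0],[-11.6,-0.2,0],1.5],[[0,0,0],[-11.6,-0.2,0],1.5],[[0,0,0],[-11.6,-0.2,1.2],1.5],[[0,0,0],[-11.6,-0.2,1.2],1.5]]}}

```text
t: 21.88
eef_pos: [0.5005, 0.0544, 0.1562]
tool_rot: [-0.001, 0.765, 0.644, -0.001]
contact_force: [0.7, 0.2, -1.5]
gripper_width: 0.297
```

Emit:
{"api": "carry_out", "payload": {"moves": [[[0,0,0],[0,0,0],1.5],[[0,0,0],[0,0,0],1.5]]}}

```text
t: 22.12
eef_pos: [0.5015, 0.0537, 0.1578]
tool_rot: [0.0, 0.766, 0.643, 0.0]
contact_force: [0.0, -0.0, -1.3]
gripper_width: 0.294
```

```bash
python3 go.py .5012 .0534 .15 -10
```

```text
t 22.12 pos [0.5015 0.0537 0.1578] yaw -9.91 F [ 0.02 -0.   -1.31] w 0.294
turn [0.01 0.   0.09] shift cm [-0.037 -0.023  0.784] q7 [-0.74  0.36  0.63  2.08 -0.3   0.79 -0.1 ]
```

Emit:
{"api": "carry_out", "payload": {"moves": [[[0,0,0],[-0.03,0,0.4],1.5],[[0,0,0],[-0.03,0,0.6],1.5],[[0,0,0],[-0.03,0,0.7],1.5],[[0,0,0],[-0.03,0,0.7],1.5]]}}

```text
t: 22.62
eef_pos: [0.5012, 0.0527, 0.1509]
tool_rot: [-0.0, 0.766, 0.643, -0.0]
contact_force: [0.3, 0.9, -1.4]
gripper_width: 0.293
```

Emit:
{"api": "carry_out", "payload": {"moves": [[[0,0,0],[0,0,0.1],1.5],[[0,0,0],[0,0,0.2],1.5],[[0,0,0],[0,0,0.2],1.5]]}}

```text
t: 23.0
eef_pos: [0.5012, 0.0527, 0.1488]
tool_rot: [-0.0, 0.766, 0.643, -0.0]
contact_force: [0.0, -0.3, -0.8]
gripper_width: 0.295
```

Emit:
{"api": "carry_out", "payload": {"moves": [[[0,0,0],[0,0,0.2],1.5],[[0,0,0],[0,0,0.4],1.5],[[0,0,0],[0,0,0.6],1.5],[[0,0,0],[0,0,0.7],1.5],[[0,0,0],[0,0,0.7],1.5]]}}

```text
t: 23.62
eef_pos: [0.5012, 0.0527, 0.1418]
tool_rot: [-0.0, 0.766, 0.643, -0.0]
contact_force: [0.4, 0.5, -1.2]
gripper_width: 0.297
```

Emit:
{"api": "carry_out", "payload": {"moves": [[[0,0,0],[0,0,0.2],1.5],[[0,0,0],[0,0,0.4],1.5],[[0,0,0],[0,0,0.6],1.5],[[0,0,0],[0,0,0.8],1.5],[[0,0,0],[0,0,0.8],1.5]]}}

```text
t: 24.25
eef_pos: [0.5009, 0.0527, 0.1336]
tool_rot: [-0.0, 0.766, 0.643, -0.0]
contact_force: [-0.6, 0.8, -1.9]
gripper_width: 0.298
```

Emit:
{"api": "carry_out", "payload": {"moves": [[[0,0,0],[0,0,0.1],1.5],[[0,0,0],[0,0.01,0.2],1.5],[[0,0,0],[0,0.02,0.3],1.5],[[0,0,0],[0,0.04,0.4],1.5],[[0,0,0],[0,0.05,0.5],1.5]]}}

```text
t: 24.88
eef_pos: [0.5012, 0.0528, 0.1289]
tool_rot: [-0.001, 0.766, 0.643, -0.0]
contact_force: [-5.4, 2.5, 6.0]
gripper_width: 0.296
```

Emit:
{"api": "carry_out", "payload": {"moves": [[[0,0,0],[0,0.01,0.1],1.5],[[0,0,0],[0,0.02,0.2],1.5],[[0,0,0],[0,0.04,0.3],1.5],[[0,0,0],[0,0.05,0.4],1.5],[[0,0,0],[0,0.06,0.5],1.5]]}}

```text
t: 25.5
eef_pos: [0.5017, 0.0527, 0.1239]
tool_rot: [-0.001, 0.766, 0.643, -0.0]
contact_force: [-4.7, 1.3, 5.6]
gripper_width: 0.297
```

Contact came at the expected depth. I'll drive on to z ≈ 0.113.

Emit:
{"api": "carry_out", "payload": {"moves": [[[0,0,0],[0,0.01,0.1],1.5],[[0,0,0],[0,0.02,0.2],1.5],[[0,0,0],[0,0.04,0.3],1.5],[[0,0,0],[0,0.05,0.4],1.5],[[0,0,0],[0,0.06,0.5],1.5]]}}

```text
t: 26.12
eef_pos: [0.5023, 0.0526, 0.1189]
tool_rot: [-0.001, 0.766, 0.643, -0.0]
contact_force: [-5.0, 0.6, 5.6]
gripper_width: 0.295
```

Emit:
{"api": "carry_out", "payload": {"moves": [[[0,0,0],[0,0.01,0.1],1.5],[[0,0,0],[0,0.02,0.2],1.5],[[0,0,0],[0,0.04,0.3],1.5],[[0,0,0],[0,0.06,0.5],1.5],[[0,0,0],[0,0.07,0.6],1.5]]}}

```text
t: 26.75
eef_pos: [0.5029, 0.0524, 0.1129]
tool_rot: [-0.001, 0.766, 0.643, -0.0]
contact_force: [-6.2, 0.5, 7.3]
gripper_width: 0.297
```

Emit:
{"api": "carry_out", "payload": {"moves": [[[0,0,0],[0,0,0],1.5],[[0,0,0],[0,0,0],1.5]]}}

```text
t: 27.0
eef_pos: [0.5029, 0.0524, 0.1128]
tool_rot: [-0.001, 0.766, 0.643, -0.0]
contact_force: [-4.9, 0.7, 3.8]
gripper_width: 0.296
```

Emit:
{"api": "carry_out", "payload": {"moves": [[[0,0,0],[0,0,-2],1.5],[[0,0,0],[0,0,-6.3],1.5],[[0,0,0],[0,0,-6.3],1.5],[[0,0,0],[0,0,-6.3],1.5]]}}

```text
t: 27.5
eef_pos: [0.5038, 0.0524, 0.1756]
tool_rot: [0.0, 0.766, 0.643, 0.0]
contact_force: [-0.1, -0.1, -1.6]
gripper_width: 0.29
```

Emit:
{"api": "carry_out", "payload": {"moves": [[[0,0,-10],[-6,1.3,0],1.5],[[0,0,-20],[-12,2.7,0],1.5],[[0,0,-26.5],[-18.3,4,0],1.5],[[0,0,-26.5],[-18.3,4,0],1.5],[[0,0,-26.5],[-18.3,4,0],1.5]]}}

```text
t: 28.12
eef_pos: [0.5107, -0.1351, 0.1748]
tool_rot: [-0.001, 0.599, 0.801, -0.0]
contact_force: [-0.5, 0.7, -1.1]
gripper_width: 0.292
```

Emit:
{"api": "carry_out", "payload": {"moves": [[[0,0,0],[0,0,0],1.5],[[0,0,0],[0,0,0],1.5]]}}

```text
t: 28.38
eef_pos: [0.5115, -0.133, 0.1756]
tool_rot: [-0.0, 0.597, 0.802, 0.0]
contact_force: [0.1, 0.1, -1.2]
gripper_width: 0.294
```

```bash
python3 go.py .5112 -.1345 .150 16.53; python3 - <<'E'
from h import *
a=bot.read_camera('scene')[:,:,::-1]; cv2.imwrite('pics/a4f.png',a)
z=cv2.imread('pics/scene0.png')
f=lambda i,x,y:cv2.resize(i[y:y+42,x:x+56],None,fx=7,fy=7,interpolation=cv2.INTER_CUBIC)
cv2.imwrite('pics/a4.png',np.vstack([np.hstack([f(i,270,180),f(i,310,165)]) for i in (z,a)]))
E
```

```text
t 28.38 pos [ 0.5115 -0.133   0.1756] yaw 16.68 F [ 0.14  0.06 -1.19] w 0.294
turn [-0.02 -0.03  0.15] shift cm [-0.137 -0.066  2.557] q7 [-0.32  0.36  0.57  2.01 -0.26  0.84  0.68]
```

View pics/a4.png

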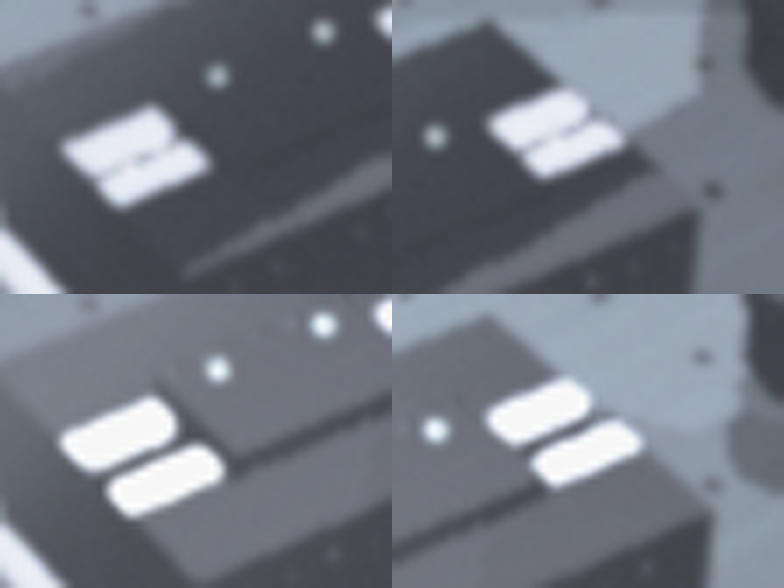

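Emit:
{"api": "carry_out", "payload": {"moves": [[[0,0,0],[-0.13,-0.04,1],1.5],[[0,0,0],[-0.13,-0.04,2],1.5],[[0,0,0],[-0.13,-0.04,2],1.5],[[0,0,0],[-0.13,-0.04,2],1.5]]}}

```text
t: 28.92
eef_pos: [0.5112, -0.1364, 0.1558]
tool_rot: [-0.0, 0.598, 0.801, -0.0]
contact_force: [-0.1, -0.8, -0.3]
gripper_width: 0.295
```

Emit:
{"api": "carry_out", "payload": {"moves": [[[0,0,0],[0,0,0.5],1.5],[[0,0,0],[0,0,1],1.5],[[0,0,0],[0,0,1],1.5]]}}

```text
t: 29.3
eef_pos: [0.5109, -0.1362, 0.1454]
tool_rot: [-0.0, 0.598, 0.801, -0.0]
contact_force: [0.8, -0.4, -0.4]
gripper_width: 0.297
```

```bash
python3 go.py .5112 -.1345 .0895 16.53; python3 - <<'E'
from h import *
for p in ([.5211,.1678,.07],[.5009,.0536,.07]):
    p=np.array(p); print('px shift for 8mm', (proj('scene',p+.008*np.array([.985,-.174,0]))-proj('scene',p)).round(2))
E
```

```text
t 29.3 pos [ 0.5109 -0.1362  0.1454] yaw 16.52 F [ 0.77 -0.38 -0.37] w 0.297
turn [-0.05 -0.02 -0.01] shift cm [0.15  0.078 5.593] q7 [-0.29  0.41  0.55  2.03 -0.3   0.78  0.72]
px shift for 8mm [[2.14 1.91]]
px shift for 8mm [[2.03 2.07]]
```

Emit:
{"api": "carry_out", "payload": {"moves": [[[0,0,0],[0.13,0.06,0],1.5],[[0,0,0],[0.13,0.06,0.4],1.5],[[0,0,0],[0.13,0.06,0.4],1.5]]}}

```text
t: 29.68
eef_pos: [0.5112, -0.1347, 0.1416]
tool_rot: [-0.0, 0.598, 0.801, -0.0]
contact_force: [-0.3, 0.4, -1.4]
gripper_width: 0.296
```

Emit:
{"api": "carry_out", "payload": {"moves": [[[0,0,0],[0,0,0.7],1.5],[[0,0,0],[0,0,1.4],1.5],[[0,0,0],[0,0,1.5],1.5],[[0,0,0],[0,0,1.5],1.5]]}}

```text
t: 30.18
eef_pos: [0.5114, -0.1349, 0.1267]
tool_rot: [-0.0, 0.598, 0.801, -0.0]
contact_force: [-0.1, -0.7, -1.5]
gripper_width: 0.294
```

```bash
python3 go.py .5112 -.1345 .0895 16.53
```

```text
t 30.18 pos [ 0.5114 -0.1349  0.1267] yaw 16.51 F [-0.07 -0.7  -1.5 ] w 0.294
turn [-0.02 -0.   -0.02] shift cm [ 0.04  -0.004  3.722] q7 [-0.28  0.44  0.53  2.04 -0.32  0.74  0.74]
```

Emit:
{"api": "carry_out", "payload": {"moves": [[[0,0,0],[0.03,0,0.8],1.5],[[0,0,0],[0.03,0,1.6],1.5],[[0,0,0],[0.03,0,2.4],1.5],[[0,0,0],[0.03,0,3],1.5],[[0,0,0],[0.03,0,3],1.5]]}}

```text
t: 30.8
eef_pos: [0.511, -0.1345, 0.0963]
tool_rot: [-0.0, 0.598, 0.801, -0.0]
contact_force: [0.1, -0.3, -0.8]
gripper_width: 0.292
```

Emit:
{"api": "carry_out", "payload": {"moves": [[[0,0,0],[0,0,0.3],1.5],[[0,0,0],[0,0,0.6],1.5],[[0,0,0],[0,0,0.6],1.5]]}}

```text
t: 31.18
eef_pos: [0.5113, -0.1345, 0.0907]
tool_rot: [-0.0, 0.598, 0.801, -0.0]
contact_force: [0.3, -0.3, -0.3]
gripper_width: 0.296
```

Emit:
{"api": "carry_out", "payload": {"moves": [[[0,0,0],[0,0,0.1],1.5],[[0,0,0],[0,0,0.1],1.5],[[0,0,0],[0,0,0.1],6],[[0,0,0],[0,0,0.1],6],[[0,0,0],[0,0,0.1],6]]}}

```text
t: 31.8
eef_pos: [0.5115, -0.1345, 0.09]
tool_rot: [0.0, 0.598, 0.801, 0.0]
contact_force: [-0.1, 0.9, 0.2]
gripper_width: 0.7
```

Emit:
{"api": "carry_out", "payload": {"moves": [[[0,0,0],[0,0,0],6],[[0,0,0],[0,0,0],6],[[0,0,0],[0,0,-2],6],[[0,0,0],[0,0,-6],6],[[0,0,0],[0,0,-10],6]]}}

```text
t: 32.42
eef_pos: [0.5111, -0.1345, 0.1908]
tool_rot: [-0.0, 0.598, 0.801, -0.0]
contact_force: [0.6, 1.0, -0.2]
gripper_width: 0.704
```

Emit:
{"api": "carry_out", "payload": {"moves": [[[0,0,0],[-6,0,-4],6],[[0,0,0],[-12,0,-6],6],[[0,0,0],[-15,0,-6],6],[[0,0,0],[-15,0,-6],6],[[0,0,0],[-15,0,-6],6]]}}

```text
t: 33.05
eef_pos: [0.5537, -0.2774, 0.2492]
tool_rot: [-0.001, 0.598, 0.801, 0.0]
contact_force: [0.0, 0.6, -0.0]
gripper_width: 0.703
```

```bash
python3 go.py .5112 -.1345 .0895 16.53; python3 - <<'E'
from h import *
a=bot.read_camera('scene')[:,:,::-1]; b=bot.read_camera('top')[:,:,::-1]
for l,n in (('wedge','scene'),('wedge','top')): print([(round(d['score'],2),d['location']) for d in bot.silhouettes(l,n)])
cv2.imwrite('pics/z.png',np.hstack([cv2.resize(a[150:350,120:400],None,fx=1.9,fy=1.9),cv2.resize(b[150:350,180:315+65],None,fx=1.3,fy=1.9)]))
E
```

```text
t 33.05 pos [ 0.5537 -0.2774  0.2492] yaw 16.53 F [ 0.01  0.61 -0.04] w 0.703
turn [-0.05 -0.08  0.  ] shift cm [1.4885e+01 6.0000e-03 1.5993e+01] q7 [-0.09  0.44  0.62  1.73 -0.29  1.07  0.91]
[(0.98, [152.5, 242.0]), (0.85, [221.8, 242.6]), (0.85, [231.2, 322.8])]
[(0.74, [358.5, 296.6]), (0.7, [366.9, 174.3]), (0.51, [341.0, 223.5])]
```

View pics/z.png

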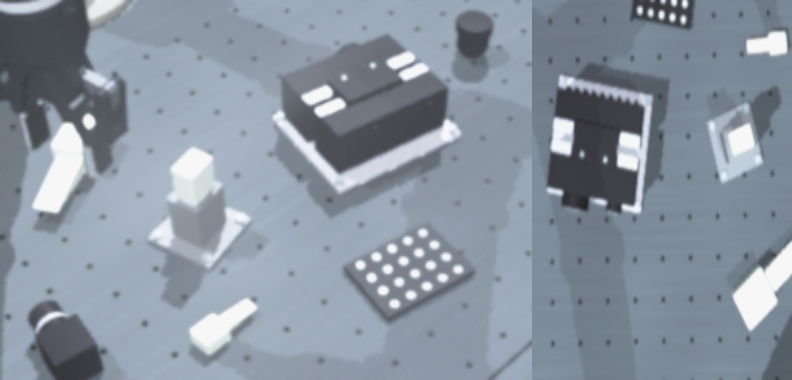

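```bash
python3 -c "
from station import bot
print(bot.hand_in()); o=bot.get_obs(); print(o['t'],o['contact_force'])"
```

```text
the job is handed in; nothing more can be done
None
the job is handed in; nothing more can be done
```

The job is done and handed in at about 33 s. The back cover is open about 7.5 to 8 mm at both ends, and the middle-sized wedge stands back in its stand, let go.

- **Wedging:** I felt for the seam at the right slot, catching the +x lip at about 9 N and then finding the gap 1 to 1.5 mm further back towards -x. I opened the right end to about 4 mm, the left to about 7.5 mm, then the right to about 7.8 mm. The ends should not have been more than about 4 mm apart.
- **Forces:** The measured force on the tool stayed at or below about 10 N at the end of each move. I did not see forces between those readings.
- **Opening check:** Insertion depth puts the left end at about 7.5 mm and the right at about 7.8 mm. The last camera comparison suggests about 8 mm left and 7.5 mm right. They differ by about half a millimetre, and all are inside 6 to 10.5 mm.
- **Wedge and bench:** The wedge shows upright in its stand where it began, within about 2 px in both views. The bystanders look unmoved in the last picture, except the camera and lens, which it shows only in the scene view. The gripper is clear of everything.

No check failed. The two cameras disagreed by 2 to 3 mm on the stand's position, and I settled that by where the wedge sat in the grip and by touch.

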